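# Open up the bean dispenser and hold its slide at the mark

### The job

The coffee-bean dispenser is empty and I want to brush it out: lift the loose lid off its hopper by the knob and set it down gently, knob up and flat, on the wooden tray. Then take the grip of the spring-return slide under the hopper, pull it out until the dark line across the slide meets the two marks on its rails, so that the slide's window stands under the hopper, and keep it there: you finish while still holding the grip, because the spring would pull it shut. Leave the cup under the spout and all the other things where they stand.

Things in the scene. Friction and masses are not known exactly. Their poses are not given: they have to be found in the camera images.
- dispenser: Counter-top coffee-bean dispenser, fixed: clear round hopper on two steel posts (237 mm high, at x 103, y +-50 mm) over a steel base plate (x -60 to 125, y +-75 mm, top at z 12 mm). Origin on the table under the hopper's upright axis, z up; its own -x is the way the slide pulls out, roughly towards the robot (turned up to 0.3 rad).
- rim (a point): Centre of the hopper's mouth, 262 mm above the table, on its upright axis. Outside radius 48 mm (51 mm at a steel band 48 to 66 mm below the rim), mouth 90 mm wide.
- index (a point): Midway between the two dark index marks, one on top of each guide rail of the slide; 93 mm in front (-x) of the hopper's axis, 118 mm above the table, as high as the rails' tops. The rails run forward beside the blade at y +-35 mm and end 105 mm in front of the axis. The slide's dark line lies 40 mm behind this point when the slide is home.
- lid: Loose round steel lid of the hopper, 106 mm wide, 58 mm high with its knob, 0.13 to 0.25 kg. Origin at the centre of its underside, z up through the knob. A lip 85 mm wide and 8 mm deep under its flange sits inside the hopper's mouth, so it is first lifted straight up by more than 8 mm; on a flat floor it stands on this lip.
- knob (a point): Centre of the lid's round knob: 26 mm wide and 22 mm high, on the lid's axis, 47 mm above the lid's underside. Below the knob there is a neck 14 mm wide and 13 mm high, then the low dome of the lid (23 mm above the lid's underside at the neck, 14 mm near the flange).
- tray_in (a point): Centre of the inner floor of the empty square wooden tray, 200 x 200 mm outside with walls 6 mm thick, rim 18 mm above the table; fixed. The z axis points up, the x axis along one pair of sides.
- grip (a point): Grasp point of the slide's upright black grip: a plate 12 mm thick along the pull, 54 mm wide, 54 mm high, on the slide's front end, its faces square to the dispenser's x. Point on its mid-plane, 18 mm below its top, 36 mm above the blade (58 mm wide), 150 mm above the table; 135 mm from the hopper's axis when home. Moves with the slide. Free above the blade 80 mm back to the hopper.
- slide (a joint): How far the slide is pulled out, m: 0 home (shut), 0.040 with its dark line level with the rails' two marks (window of the slide right under the hopper), 0.058 at the stop. It moves along the dispenser's -x. A spring always pulls it home: about 3.6 N at home, 8.4 N at the mark, 10.6 N at the stop. Its front end also carries a steel crossbar, 100 mm wide and as low as the blade, with a spring rod at y +-46 mm.
- catch_cup: plain white cup without handle, 72 mm wide and 55 mm high, standing under the dispenser's spout on its base plate; origin at the centre of its underside
- press: glass coffee press with its own steel lid and ball knob, 112 mm wide, 224 mm high, standing alone at the left; bystander; origin at the centre of its underside
- saucer: white saucer, 144 mm wide, at the right; bystander; origin at the centre of its underside
- mug: white handled cup, 80 mm wide, 75 mm high, standing on the saucer; bystander; origin at the centre of its underside
- sugar: white bowl of sugar cubes, 96 mm wide, 50 mm high, at the left front; bystander; origin at the centre of its underside
- pawn: dark wooden game pawn, 24 mm wide, 43 mm high, near the middle front; bystander; origin at the centre of its underside
- pawn2: light wooden game pawn, 24 mm wide, 43 mm high, near the middle front; bystander; origin at the centre of its underside
- spoon: steel spoon, 150 mm long, lying flat at the right front; bystander; origin under its middle
There are look-alikes about, which are no part of the job. What is shaped like the lid but blue or red is not meant.

How it is judged:
On the way, in this order (a step that is already met when the one before it is completed fails the run):
1. the lid is lifted clear of the hopper in the fingers while the slide is still home (z of lid in the frame of dispenser above 0.27 m and contact force between lid and the fingers above 0.5 N and value of joint slide below 0.008 m), for 0.1 s.
2. the lid lies knob up on the tray's floor, let go and at rest (horizontal distance between knob and tray_in below 0.06 m and z of lid in the frame of tray_in below 0.006 m and angle between lid's own z axis and vertical below 0.12 rad and linear speed of lid below 0.03 m/s and contact force between lid and the arm below 0.1 N and contact force between lid and the fingers below 0.1 N), for 0.2 s.
3. the slide is held at its mark by the grip (value of joint slide between 0.034 and 0.046 m and contact force between slide and the fingers above 3 N), for 0.3 s.
At the end, for the whole second after the job is handed in: The slide stands within 6 mm of its mark (0.034 to 0.046 m), still, held by the fingers on its grip with more than 3 N; the lid lies flat (within 0.12 rad), knob up, untouched and at rest on the tray's floor within 60 mm of the tray's centre (all of step 2 and all of step 3 and velocity of joint slide between -0.02 and 0.02 m/s); the arm keeps its last pose, push and grip.
It fails at once if the lid is dropped or thrown (it moves faster than 0.7 m/s out of the fingers) (linear speed of lid above 0.7 m/s and contact force between lid and the fingers below 0.1 N).
It fails at once if another thing on the table (cup under the spout, press, saucer, handled cup, sugar bowl, pawn, spoon) is moved by more than 30 mm (distance of any of catch_cup, press, saucer, mug, sugar, pawn, pawn2, spoon from where it was at the start of the episode above 0.03 m).
It also fails if it takes over 56 s, if anything falls off the work surface, if the arm or the gripper's body presses on something with over 40 N, if the wrist force passes 120 N, or if a joint passes its speed limit or range.

### The arm

A 7-joint arm with a two-finger parallel gripper is mounted at the origin on the work surface. World frame = base frame: x ahead of the robot, y to its left, z up, the work surface at z = 0. Lengths are in m, angles in rad, forces in N, time in s.
With the tool pointing down it reaches from about 0.4 to 0.85 m from the base axis. Payload 10.4 kg.
Tool frame: the origin (TCP) lies on the front face of the gripper's body, between the roots of the fingers; the fingertips stand 70 mm ahead of it and the grasp point (between the pads) lies 51 mm ahead of it; y points along the fingers, z is the direction in which the jaws open and shut, and the axes are right-handed (so a half turn about y gives the same grasp; the last joint's range is limited). The gripper opens to 87 mm and grips with 3 to 60 N. Pads are 19 mm wide; open, the fingers measure 117 mm over their backs; the gripper's body (75 mm by 190 mm) begins 51 mm behind the grasp point.
Start: joints at [1.105, 0.332, -0.065, 1.46, 0.022, 1.35, -0.088], TCP at [0.268, -0.565, 0.292] pointing down, gripper open.
Joint ranges: [-2.6, 2.6], [-0.5, 2.12], [-1.47, 1.34], [0.16, 2.42], [-1.27, 4.41], [0.06, 2.06], [-2.6, 2.6]. Speed limits (rad/s): [2.22, 2.22, 2.79, 2.79, 3.14, 3.14, 3.14].

### API

Orientations are given as a 3x3 rotation matrix whose columns are the frame's x, y, z axes.
In Python, from station import robot, viewer gives the robot as it stands.
- The arm moves only by the shell command python3 -m handwheel 'ROWS'. ROWS is JSON, one flat list of numbers, 7 for each row, row after row: the finger opening in mm, from 0 to 87, then the shift along the world's x, y, z in mm, then the turn, a rotation vector about the world's x, y, z in rad. In form: [gripper, x, y, z, ax, ay, az, gripper, x, y, z, ax, ay, az, ...]. A call has 1 to 5 rows; each row is the pose to reach, as a shift and turn from the pose commanded when the call began; what a row does not reach only later rows make up. A row lasts 1/12 s, in which the tool goes at most 41.7 mm and 7.16 degrees, less where a joint would pass 70% of its speed; a pose out of reach is approached as far as the arm can. A call with a gripper value outside its range is refused whole. The fingers move at their own pace and stop on an object; the grip force is fixed at half the most. Time passes only in rows, so rows that repeat a pose let the fingers close. It gives the time, the measured TCP pose, the force and the opening at its end, in the units of the state.
- robot.get_obs(): the state, without advancing time (a new reading comes with each control period).
- viewer.capture(name): name is "scene" or "top"; returns the picture (384x512x3 uint8, red, green, blue); there is no depth.
- viewer.calibration(name): a dict with "camera_matrix" (3x3 intrinsics, pixels), "world_from_camera" (4x4, takes a point from camera to world coordinates). Camera axes: x right, y up, looking along -z (the intrinsics and any distortion apply to the point x, -y, -z); pixel columns grow to the right and rows downward; lengths in m; the calibration is good to about 2 mm. A picture is of the moment at which its call begins. calibration takes no time and is no camera call.
- robot.job_done(): hands the job in, once; it reports no verdict.
The state is a dict: "time_s": time; "joint_positions": joint angles; "joint_velocities": joint speeds; "joint_efforts": joint torques, N m; "tcp_pos": TCP position; "tool_rot": TCP orientation; "wrist_force": force on the tool from outside, world axes, zero at the start; "torque": the same for the moment, N m; "finger_gap": opening from 0.0 (shut) to 1.0 (fully open).
Only numpy, scipy, OpenCV 4.12 (cv2) and the standard library are available. Lean on these libraries where they do the work, as an engineer would, in place of code of your own. Each camera call takes 0.05 s, during which the arm holds its last target.

## Working session

There is one attempt and no reset: what is moved stays moved. The work goes in short steps, Python scripts to look and compute and a shell command to move; the robot and the scene stay as the last step left them, time stands still between calls to the robot, and variables do not carry over. Pictures are saved under pics/ and viewed, and the job is handed in when it is done.

```bash
ls; mkdir -p pics
python3 - <<'E'
from station import robot, viewer
import cv2,numpy as np
np.set_printoptions(precision=4,suppress=True)
o=robot.get_obs()
print(o)
for n in ("scene","top"):
    im=viewer.capture(n); cv2.imwrite(f"pics/{n}0.png",im[:,:,::-1])
    c=viewer.calibration(n); print(n,{k:np.array(v).tolist() for k,v in c.items()})
E
```

```text
pics
{'time_s': 0.0, 'joint_positions': array([ 1.1054,  0.3329, -0.0647,  1.461 ,  0.0216,  1.3499, -0.0885]), 'joint_velocities': array([ 0.0015,  0.0014,  0.0009,  0.0005, -0.0003,  0.0012, -0.0008]), 'joint_efforts': array([  0.0005, -62.3251,   0.0251, -38.9909,  -0.0612,   0.0397,
         0.0001]), 'tcp_pos': array([ 0.2677, -0.5645,  0.2914]), 'tool_rot': array([[-0.9036, -0.0007,  0.4285],
       [-0.4285,  0.0013, -0.9036],
       [ 0.0001, -1.    , -0.0014]]), 'wrist_force': array([-0.0901, -0.3887, -1.0542]), 'torque': array([ 0.0705, -0.0341,  0.0115]), 'finger_gap': 0.9981499345499738}
scene {'camera_matrix': [[366.6628402000079, 0.0, 256.6829913320867], [0.0, 366.6628402000079, 190.4230943733604], [0.0, 0.0, 1.0]], 'world_from_camera': [[0.7604934730609221, -0.5058704872176469, 0.40711758448133517, 1.097898769707687], [0.649269888086425, 0.5828183895577365, -0.48864234079494934, -0.6974681644371847], [0.009914124065064934, 0.6359384993499818, 0.7716760558605634, 1.2454053325663168], [0.0, 0.0, 0.0, 1.0]]}
top {'camera_matrix': [[446.90171522939187, 0.0, 263.7764908603806], [0.0, 446.90171522939187, 189.31478204978026], [0.0, 0.0, 1.0]], 'world_from_camera': [[0.0009337280565246116, 0.9923023337923631, -0.12383540084380557, 0.3492683843335138], [-0.9999092782687592, -0.0007375684434013874, -0.013449580842544693, -0.026283973957688986], [-0.013437387542424514, 0.12383672453283333, 0.9922116217183778, 1.6428166474606396], [0.0, 0.0, 0.0, 1.0]]}
```

View pics/scene0.png

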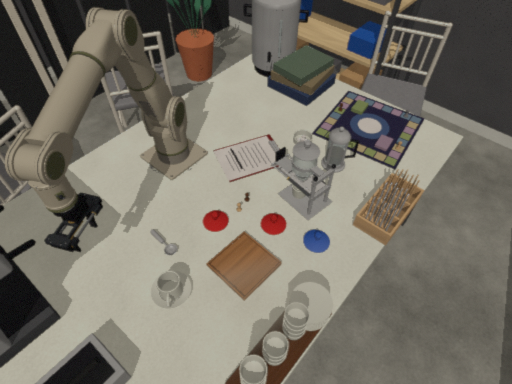

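View pics/top0.png

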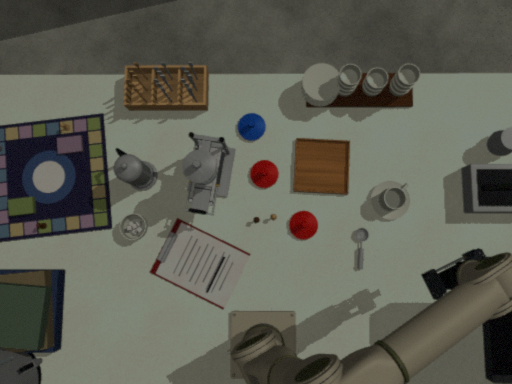

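The dispenser, with a steel lid on its hopper, is at about (203,165) in top and (307,150) in scene. The look-alikes are blue at (252,127) and red at (264,174) and (303,225) in top. The tray is at (321,166) in top and (244,265) in scene. Next I'll take enlarged crops.

Run:
```python
import cv2
a=cv2.imread("pics/top0.png")[120:220,170:300]; cv2.imwrite("pics/c1.png",cv2.resize(a,None,fx=6,fy=6,interpolation=cv2.INTER_CUBIC))
a=cv2.imread("pics/scene0.png")[120:220,260:350]; cv2.imwrite("pics/c2.png",cv2.resize(a,None,fx=6,fy=6,interpolation=cv2.INTER_CUBIC))
```

```text
(no output)
```

View pics/c1.png

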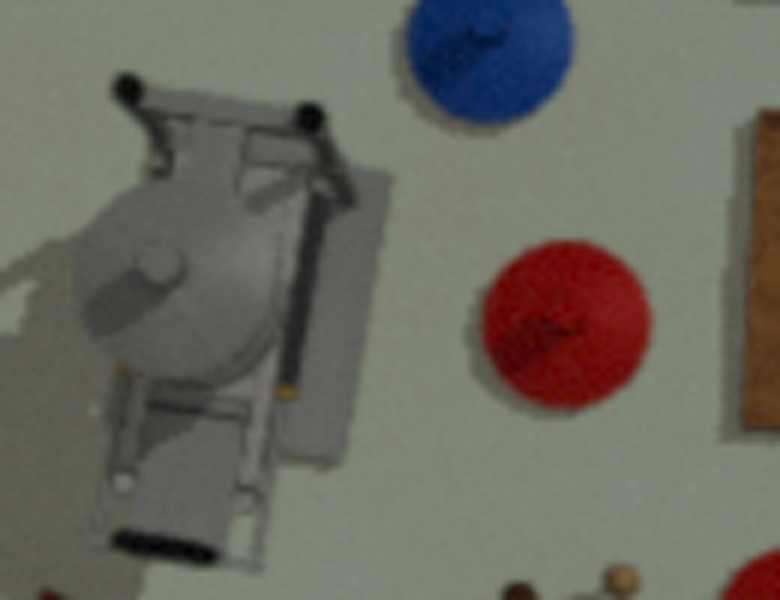

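View pics/c2.png

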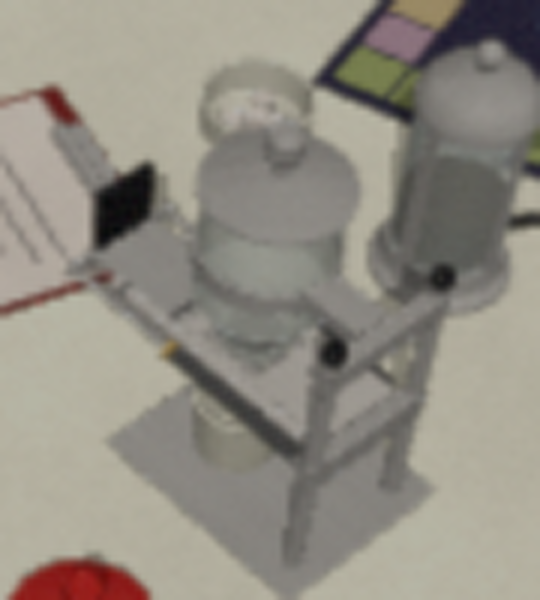

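```bash
cat > h.py <<'E'
import numpy as np
from station import robot, viewer
np.set_printoptions(precision=4,suppress=True)
def ray(n,uv):
    c=viewer.calibration(n);K=np.array(c["camera_matrix"]);T=np.array(c["world_from_camera"])
    d=np.array([(uv[0]-K[0,2])/K[0,0],-(uv[1]-K[1,2])/K[1,1],-1.]);d=T[:3,:3]@d
    return T[:3,3],d/np.linalg.norm(d)
def plane(n,uv,z):
    o,d=ray(n,uv);return o+d*(z-o[2])/d[2]
def tri(u1,u2):
    A=np.zeros((3,3));b=np.zeros(3);R=[ray("top",u1),ray("scene",u2)]
    for o,d in R:
        P=np.eye(3)-np.outer(d,d);A+=P;b+=P@o
    x=np.linalg.solve(A,b);return x,[np.linalg.norm(np.cross(x-o,d))*1e3 for o,d in R]
def proj(n,p):
    c=viewer.calibration(n);K=np.array(c["camera_matrix"]);T=np.array(c["world_from_camera"])
    q=np.linalg.inv(T)@np.r_[p,1];return np.array([K[0,0]*q[0]/-q[2]+K[0,2],K[1,1]*-q[1]/-q[2]+K[1,2]])
def c1(u,v):return ((u+.5)/6-.5+170,(v+.5)/6-.5+120)
def c2(u,v):return ((u+.5)/6-.5+260,(v+.5)/6-.5+120)
E
python3 - <<'E'
from h import *
k,e=tri(c1(161,263),c2(287,146));print("knob",k,e)
print(plane("top",c1(161,263),.307),plane("scene",c2(287,146),.301))
print("posts",tri(c1(127,87),c2(442,277)),tri(c1(310,116),c2(333,350)))
a=plane("top",c1(127,87),.237);b=plane("top",c1(310,116),.237);print(a,b,np.linalg.norm(a-b))
# axis: -y dir from left(a,+y) to right
y=(a-b)[:2];y/=np.linalg.norm(y);print("yaw",np.arctan2(-y[0],y[1]))
x=np.array([y[1],-y[0]]);print("axis from posts",(a+b)[:2]/2-x*.103)
print("grip top cent",plane("top",c1(166,541),.168), tri(c1(166,545),c2(125,205)))
for c in [(297,140),(347,140),(348,192),(294,190)]: print("tray",plane("top",c,.018))
print("scene tray",[plane("scene",c,.018) for c in [(245,234),(281,264),(243,297),(208,264)]])
for n,c,z in [("pawn",(256,220),.02),("pawn2",(273,217),.02),("spoon",(360,248),0),("press",(130,170),.1),("sugar",(133,227),.05),("mug",(392,199),.075),("red1",(264,174),.03),("red2",(303,225),.03),("blue",(252,127),.03)]: print(n,plane("top",c,z))
E
```

```text
knob [0.5964 0.1975 0.2999] [np.float64(0.5864056677332213), np.float64(0.5864056677331684)]
[0.5955 0.1967 0.307 ] [0.5966 0.1959 0.301 ]
posts (array([0.7049, 0.2288, 0.2319]), [np.float64(1.1882029666808365), np.float64(1.1882029666806635)]) (array([0.6886, 0.1298, 0.2343]), [np.float64(0.5817316485885267), np.float64(0.5817316485882923)])
[0.7045 0.2286 0.237 ] [0.6884 0.1299 0.237 ] 0.10008909000188801
yaw -0.16228400994648887
axis from posts [0.5948 0.1959]
grip top cent [0.4653 0.2141 0.168 ] (array([0.4642, 0.217 , 0.1475]), [np.float64(0.5297873048596264), np.float64(0.5297873048596032)])
tray [ 0.7364 -0.1274  0.018 ]
tray [ 0.736  -0.3125  0.018 ]
tray [ 0.5419 -0.3119  0.018 ]
tray [ 0.5494 -0.1149  0.018 ]
scene tray [array([ 0.5603, -0.1201,  0.018 ]), array([ 0.7494, -0.131 ,  0.018 ]), array([ 0.7279, -0.3191,  0.018 ]), array([ 0.5438, -0.3084,  0.018 ])]
pawn [0.4396 0.0238 0.02  ]
pawn2 [ 0.4505 -0.0379  0.02  ]
spoon [ 0.3391 -0.354   0.    ]
press [0.6105 0.4646 0.1   ]
sugar [0.4129 0.4619 0.05  ]
mug [ 0.5103 -0.4555  0.075 ]
red1 [ 0.6069 -0.0052  0.03  ]
red2 [ 0.4211 -0.1456  0.03  ]
blue [0.7831 0.0394 0.03  ]
```

The only steel lid shaped right is the one on the hopper. Its knob triangulates to z 0.300 against an expected 0.301, the post spacing is 100.1 mm, and the dispenser yaw is about -0.162. The red and blue ones on the table aren't meant. I'm moving over to the knob.

```bash
python3 -m handwheel '[87,80,160,100,0,0,0.5, 87,80,160,100,0,0,0.5, 87,80,160,100,0,0,0.5, 87,80,160,100,0,0,0.5, 87,80,160,100,0,0,0.5]'
python3 -m handwheel '[87,80,185,20,0,0,0.46, 87,80,185,20,0,0,0.46, 87,80,185,20,0,0,0.46, 87,80,185,20,0,0,0.46, 87,80,185,20,0,0,0.46]'
```

```text
time_s: 0.52
tcp_pos: [0.3485, -0.4026, 0.3932]
tool_rot: [[-0.58, 0.0, 0.815], [-0.815, -0.0, -0.58], [0.0, -1.0, 0.0]]
wrist_force: [-0.2, -0.6, -0.1]
finger_gap: 1.001
time_s: 0.93
tcp_pos: [0.4284, -0.2168, 0.4125]
tool_rot: [[-0.16, 0.0, 0.987], [-0.987, -0.0, -0.16], [0.0, -1.0, 0.0]]
wrist_force: [0.3, 0.5, 0.2]
finger_gap: 1.0
```

```bash
python3 -m handwheel '[87,80,185,0,0,0,0, 87,80,185,0,0,0,0, 87,80,185,0,0,0,0, 87,80,185,0,0,0,0, 87,80,185,0,0,0,0]'
python3 -m handwheel '[87,60,170,0,0,0,0, 87,60,170,0,0,0,0, 87,60,170,0,0,0,0, 87,60,170,0,0,0,0, 87,60,170,0,0,0,0]'
python3 -m handwheel '[87,27,58,0,0,0,0, 87,27,58,0,0,0,0, 87,27,58,0,0,0,0, 87,27,58,0,0,0,0]'
python3 - <<'E'
from h import *;import cv2
print(robot.get_obs()["joint_positions"])
for n in("top","scene"):
    im=viewer.capture(n)[:,:,::-1]
    s=im[100:230,150:300] if n=="top" else im[70:220,220:370]
    cv2.imwrite(f"pics/{n}1.png",cv2.resize(s,None,fx=4,fy=4,interpolation=cv2.INTER_CUBIC))
E
```

```text
time_s: 1.35
tcp_pos: [0.5082, -0.0316, 0.4123]
tool_rot: [[-0.166, 0.0, 0.986], [-0.986, 0.0, -0.166], [-0.0, -1.0, 0.0]]
wrist_force: [0.2, -0.5, -0.4]
finger_gap: 1.002
time_s: 1.77
tcp_pos: [0.5676, 0.1415, 0.4114]
tool_rot: [[-0.161, -0.001, 0.987], [-0.987, 0.003, -0.161], [-0.002, -1.0, -0.002]]
wrist_force: [0.2, 0.5, 0.1]
finger_gap: 1.0
time_s: 2.1
tcp_pos: [0.5946, 0.1947, 0.4112]
tool_rot: [[-0.165, -0.002, 0.986], [-0.986, 0.0, -0.165], [-0.0, -1.0, -0.002]]
wrist_force: [0.3, 0.0, -1.1]
finger_gap: 0.996
[ 0.1426  0.3961 -0.7586  1.2177  0.2677  1.6285 -0.7258]
```

View pics/scene1.png

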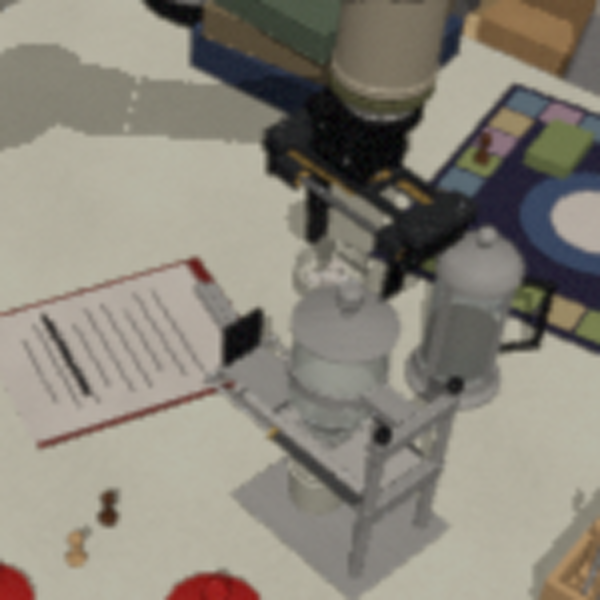

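View pics/top1.png

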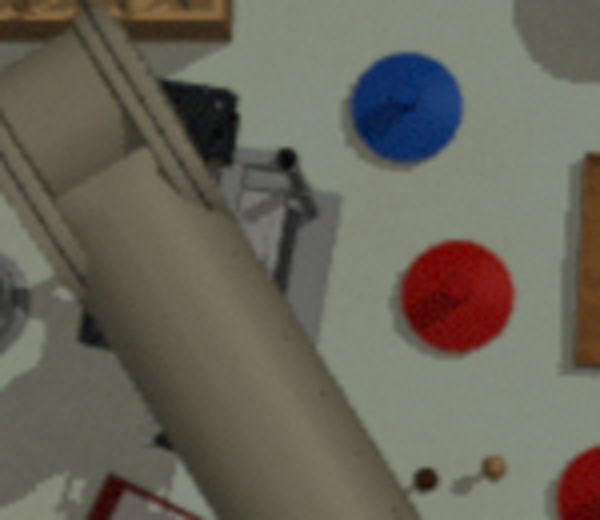

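The scene view shows the open fingers straddling the knob, which is at crop (350,292). The lid is undisturbed. I'm descending in two steps.

```bash
python3 -m handwheel '[87,1,1,-20,0,0,0, 87,1,1,-40,0,0,0, 87,1,1,-50,0,0,0, 87,1,1,-57,0,0,0, 87,1,1,-57,0,0,0]'
python3 -m handwheel '[20,0,0,0,0,0,0, 20,0,0,0,0,0,0, 15,0,0,0,0,0,0, 15,0,0,0,0,0,0, 15,0,0,0,0,0,0]'
python3 -m handwheel '[15,0,0,0,0,0,0, 15,0,0,0,0,0,0, 15,0,0,0,0,0,0]'
```

```text
time_s: 2.62
tcp_pos: [0.5956, 0.1931, 0.3543]
tool_rot: [[-0.169, -0.001, 0.986], [-0.986, -0.001, -0.169], [0.001, -1.0, -0.001]]
wrist_force: [-0.1, 0.7, 0.8]
finger_gap: 1.0
time_s: 3.03
tcp_pos: [0.5959, 0.1944, 0.3557]
tool_rot: [[-0.167, 0.001, 0.986], [-0.986, 0.0, -0.167], [-0.0, -1.0, 0.001]]
wrist_force: [0.2, -0.4, -0.6]
finger_gap: 0.711
time_s: 3.28
tcp_pos: [0.5958, 0.1943, 0.3553]
tool_rot: [[-0.167, 0.0, 0.986], [-0.986, -0.0, -0.167], [-0.0, -1.0, 0.0]]
wrist_force: [-0.4, -0.8, -0.1]
finger_gap: 0.477
```

```bash
python3 -m handwheel '[10,0,0,0,0,0,0, 10,0,0,0,0,0,0, 10,0,0,0,0,0,0, 10,0,0,0,0,0,0, 10,0,0,0,0,0,0]'
python3 -m handwheel '[10,0,0,0,0,0,0, 10,0,0,0,0,0,0]'
```

```text
time_s: 3.7
tcp_pos: [0.5957, 0.1943, 0.3553]
tool_rot: [[-0.167, -0.0, 0.986], [-0.986, 0.0, -0.167], [-0.0, -1.0, -0.0]]
wrist_force: [-1.1, -0.0, 1.0]
finger_gap: 0.284
time_s: 3.87
tcp_pos: [0.5957, 0.1943, 0.3553]
tool_rot: [[-0.167, -0.0, 0.986], [-0.986, 0.0, -0.167], [0.0, -1.0, -0.0]]
wrist_force: [-1.3, 0.0, 0.4]
finger_gap: 0.287
```

```bash
python3 -m handwheel '[10,0,0,6,0,0,0, 10,0,0,12,0,0,0, 10,0,0,20,0,0,0, 10,0,0,30,0,0,0, 10,0,0,40,0,0,0]'
python3 -m handwheel '[10,0,0,15,0,0,0, 10,0,0,30,0,0,0, 10,0,0,40,0,0,0,10,0,0,40,0,0,0]'
python3 - <<'E'
from h import *;import cv2
im=viewer.capture("scene")[:,:,::-1]
cv2.imwrite("pics/scene2.png",cv2.resize(im[70:220,220:370],None,fx=4,fy=4,interpolation=cv2.INTER_CUBIC))
E
```

```text
time_s: 4.28
tcp_pos: [0.5959, 0.1943, 0.3966]
tool_rot: [[-0.167, 0.001, 0.986], [-0.986, 0.0, -0.167], [-0.0, -1.0, 0.001]]
wrist_force: [0.5, 0.5, -1.5]
finger_gap: 0.28
time_s: 4.62
tcp_pos: [0.5961, 0.1948, 0.4382]
tool_rot: [[-0.167, 0.004, 0.986], [-0.986, 0.002, -0.167], [-0.002, -1.0, 0.003]]
wrist_force: [0.2, 0.8, -1.9]
finger_gap: 0.284
```

View pics/scene2.png

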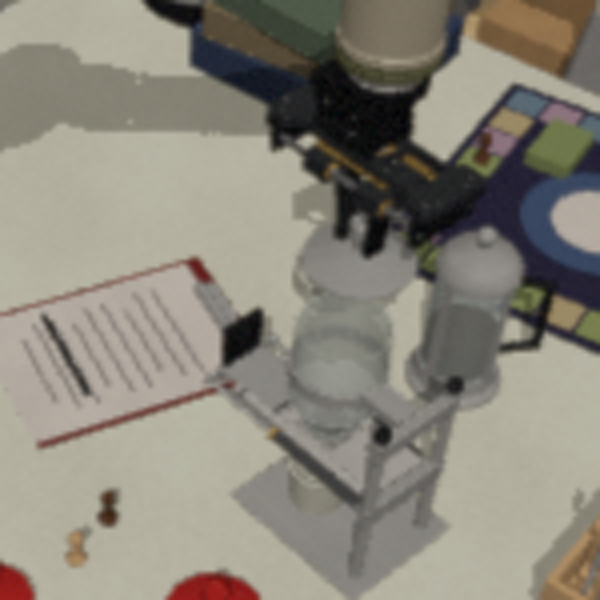

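The lid hangs level in the fingers, clear of the hopper mouth, and the slide is still home. I'm carrying it to the tray centre at about (0.643, -0.217).

```bash
python3 -m handwheel '[10,2,-15,0,0,0,0, 10,5,-40,0,0,0,0, 10,8,-70,0,0,0,0, 10,12,-100,0,0,0,0, 10,15,-130,0,0,0,0]'
python3 -m handwheel '[10,4,-30,-10,0,0,0, 10,7,-60,-20,0,0,0, 10,10,-90,-30,0,0,0, 10,13,-120,-40,0,0,0, 10,16,-150,-50,0,0,0]'
python3 -m handwheel '[10,4,-30,-10,0,0,0, 10,7,-60,-20,0,0,0, 10,10,-90,-30,0,0,0, 10,14,-115,-40,0,0,0, 10,16,-132,-50,0,0,0]'
python3 -m handwheel '[10,0,0,-15,0,0,0,10,0,0,-30,0,0,0]'
python3 - <<'E'
from h import *;import cv2
for n in("top","scene"):
    im=viewer.capture(n)[:,:,::-1]
    s=im[100:230,250:400] if n=="top" else im[170:320,170:320]
    cv2.imwrite(f"pics/{n}3.png",cv2.resize(s,None,fx=4,fy=4,interpolation=cv2.INTER_CUBIC))
E
```

```text
time_s: 5.08
tcp_pos: [0.6107, 0.0628, 0.4342]
tool_rot: [[-0.167, -0.001, 0.986], [-0.986, -0.0, -0.167], [0.001, -1.0, -0.001]]
wrist_force: [-0.9, -0.3, -2.4]
finger_gap: 0.282
time_s: 5.5
tcp_pos: [0.6265, -0.0874, 0.3839]
tool_rot: [[-0.167, -0.001, 0.986], [-0.986, -0.0, -0.167], [0.0, -1.0, -0.001]]
wrist_force: [0.7, -0.2, -2.6]
finger_gap: 0.282
time_s: 5.92
tcp_pos: [0.6423, -0.2212, 0.3333]
tool_rot: [[-0.17, -0.002, 0.985], [-0.985, -0.001, -0.17], [0.001, -1.0, -0.002]]
wrist_force: [0.1, -0.5, -3.3]
finger_gap: 0.281
time_s: 6.08
tcp_pos: [0.6426, -0.2189, 0.3036]
tool_rot: [[-0.169, -0.001, 0.986], [-0.986, 0.001, -0.169], [-0.0, -1.0, -0.001]]
wrist_force: [0.4, 0.8, -2.3]
finger_gap: 0.28
```

View pics/scene3.png

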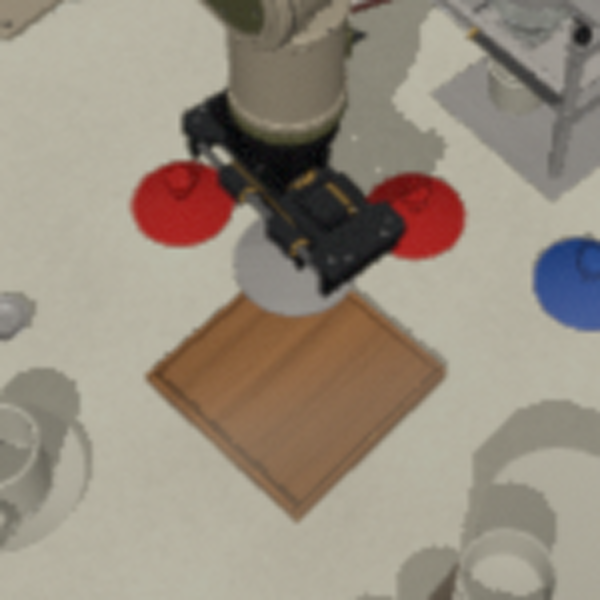

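The lid is held level at z≈0.20 above the tray centre. I'm lowering it.

```bash
python3 -m handwheel '[10,0,0,-35,0,0,0, 10,0,0,-70,0,0,0, 10,0,0,-100,0,0,0, 10,0,0,-125,0,0,0, 10,0,0,-145,0,0,0]'
python3 -m handwheel '[10,0,0,-12,0,0,0, 10,0,0,-22,0,0,0, 10,0,0,-30,0,0,0, 10,0,0,-36,0,0,0, 10,0,0,-40,0,0,0]'
```

```text
time_s: 6.6
tcp_pos: [0.6424, -0.2169, 0.1585]
tool_rot: [[-0.166, -0.001, 0.986], [-0.986, 0.001, -0.166], [-0.0, -1.0, -0.002]]
wrist_force: [0.5, -0.5, -1.5]
finger_gap: 0.288
time_s: 7.02
tcp_pos: [0.6432, -0.2177, 0.1205]
tool_rot: [[-0.167, 0.001, 0.986], [-0.986, -0.0, -0.167], [0.0, -1.0, 0.001]]
wrist_force: [0.1, -0.1, -1.8]
finger_gap: 0.281
```

```bash
python3 -m handwheel '[10,0,0,-2,0,0,0, 10,0,0,-3,0,0,0, 10,0,0,-4,0,0,0]'
```

```text
time_s: 7.27
tcp_pos: [0.6432, -0.2178, 0.1169]
tool_rot: [[-0.167, 0.001, 0.986], [-0.986, -0.0, -0.167], [0.0, -1.0, 0.001]]
wrist_force: [0.7, 0.5, -2.7]
finger_gap: 0.284
```

Underside at about 15 mm. The floor is probably at 5–8 mm, so I'm creeping down until the force reads contact.

```bash
python3 -m handwheel '[10,0,0,-2,0,0,0, 10,0,0,-4,0,0,0, 10,0,0,-5,0,0,0,10,0,0,-5,0,0,0]'; python3 -m handwheel '[10,0,0,-1,0,0,0, 10,0,0,-2,0,0,0,10,0,0,-2,0,0,0]'
```

```text
time_s: 7.6
tcp_pos: [0.6427, -0.2177, 0.111]
tool_rot: [[-0.167, -0.0, 0.986], [-0.986, 0.0, -0.167], [-0.0, -1.0, -0.0]]
wrist_force: [-0.1, 0.7, -2.3]
finger_gap: 0.285
time_s: 7.85
tcp_pos: [0.6427, -0.2177, 0.1091]
tool_rot: [[-0.167, -0.0, 0.986], [-0.986, 0.0, -0.167], [-0.0, -1.0, -0.0]]
wrist_force: [0.8, -0.3, -2.4]
finger_gap: 0.282
```

```bash
python3 -m handwheel '[10,0,0,-1,0,0,0, 10,0,0,-1,0,0,0]'; python3 -m handwheel '[10,0,0,-1,0,0,0, 10,0,0,-1,0,0,0]';  python3 -m handwheel '[10,0,0,-1,0,0,0, 10,0,0,-1,0,0,0]'
```

```text
time_s: 8.02
tcp_pos: [0.6428, -0.2177, 0.1081]
tool_rot: [[-0.167, -0.0, 0.986], [-0.986, 0.0, -0.167], [-0.0, -1.0, -0.0]]
wrist_force: [0.2, 0.5, -2.9]
finger_gap: 0.286
time_s: 8.18
tcp_pos: [0.6429, -0.2178, 0.1073]
tool_rot: [[-0.167, 0.0, 0.986], [-0.986, -0.0, -0.167], [-0.0, -1.0, 0.0]]
wrist_force: [0.6, 0.7, -2.4]
finger_gap: 0.284
time_s: 8.35
tcp_pos: [0.643, -0.2177, 0.1072]
tool_rot: [[-0.167, 0.0, 0.986], [-0.986, -0.0, -0.167], [0.0, -1.0, 0.0]]
wrist_force: [-4.1, 0.9, 5.1]
finger_gap: 0.284
```

There is contact at TCP z 0.107 (force now +5 N), which puts the floor at 6 mm as expected. Releasing and then retreating straight up.

```bash
python3 -m handwheel '[10,0,0,1,0,0,0, 50,0,0,1,0,0,0, 87,0,0,1,0,0,0, 87,0,0,1,0,0,0, 87,0,0,1,0,0,0]'; python3 -m handwheel '[87,0,0,1,0,0,0, 87,0,0,1,0,0,0, 87,0,0,1,0,0,0, 87,0,0,1,0,0,0, 87,0,0,1,0,0,0]'
```

```text
time_s: 8.77
tcp_pos: [0.6429, -0.2178, 0.1073]
tool_rot: [[-0.167, 0.0, 0.986], [-0.986, -0.0, -0.167], [-0.0, -1.0, 0.0]]
wrist_force: [-0.5, -0.5, -0.2]
finger_gap: 0.505
time_s: 9.18
tcp_pos: [0.6428, -0.2177, 0.1083]
tool_rot: [[-0.167, 0.0, 0.986], [-0.986, -0.0, -0.167], [-0.0, -1.0, 0.0]]
wrist_force: [-0.1, -0.2, -0.8]
finger_gap: 0.884
```

```bash
python3 -m handwheel '[87,0,0,15,0,0,0, 87,0,0,40,0,0,0, 87,0,0,80,0,0,0, 87,0,0,120,0,0,0, 87,0,0,160,0,0,0]'; python3 -m handwheel '[87,-40,40,100,0,0,0, 87,-40,40,100,0,0,0, 87,-40,40,100,0,0,0,87,-40,40,100,0,0,0]'
python3 - <<'E'
from h import *;import cv2
print(robot.get_obs()["joint_positions"])
for n in("top","scene"):
    im=viewer.capture(n)[:,:,::-1]
    s=im[100:230,250:400] if n=="top" else im[170:320,170:320]
    cv2.imwrite(f"pics/{n}4.png",cv2.resize(s,None,fx=4,fy=4,interpolation=cv2.INTER_CUBIC))
E
```

```text
time_s: 9.6
tcp_pos: [0.6425, -0.2174, 0.2713]
tool_rot: [[-0.167, 0.001, 0.986], [-0.986, 0.0, -0.167], [-0.0, -1.0, 0.001]]
wrist_force: [1.0, 0.1, 0.7]
finger_gap: 0.998
time_s: 9.93
tcp_pos: [0.603, -0.1744, 0.3773]
tool_rot: [[-0.164, 0.01, 0.986], [-0.986, -0.003, -0.164], [0.001, -1.0, 0.011]]
wrist_force: [0.3, -0.3, 0.6]
finger_gap: 1.0
[ 0.6719  0.3689 -0.6326  1.2939  0.2168  1.5355 -0.0981]
```

View pics/scene4.png

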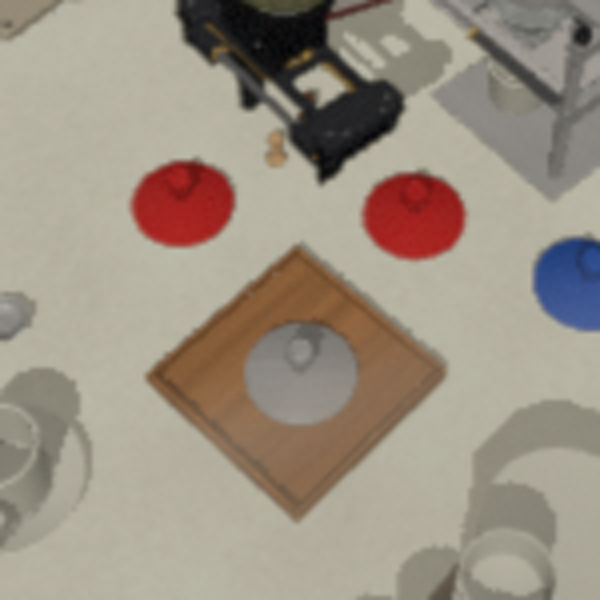

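The lid lies flat, knob up, centred in the tray at crop (300,372). The hand is clear of it. A tool pointing straight down at the grip would put its 190 mm body into the hopper, so I'll come in from the right with the tool tilted about 70° about the pull axis. I'm trying that orientation in free space first.

```bash
python3 -m handwheel '[87,-130,150,20,0,0,0, 87,-130,150,20,0,0,0, 87,-130,150,20,0,0,0, 87,-130,150,20,0,0,0, 87,-130,150,20,0,0,0]'
python3 -m handwheel '[87,0,0,0,0.592,-0.096,0, 87,0,0,0,0.592,-0.096,0, 87,0,0,0,0.592,-0.096,0, 87,0,0,0,0.592,-0.096,0, 87,0,0,0,0.592,-0.096,0]'
python3 -c "
from h import *
print(robot.get_obs()['joint_positions'])"
```

```text
time_s: 10.45
tcp_pos: [0.471, -0.0258, 0.3875]
tool_rot: [[-0.166, -0.002, 0.986], [-0.986, 0.0, -0.166], [-0.0, -1.0, -0.002]]
wrist_force: [0.8, 0.6, 1.3]
finger_gap: 1.004
time_s: 10.87
tcp_pos: [0.4728, -0.0293, 0.388]
tool_rot: [[-0.141, 0.093, 0.986], [-0.81, 0.562, -0.169], [-0.57, -0.822, -0.004]]
wrist_force: [-0.1, -0.6, -0.7]
finger_gap: 1.0
[ 0.8666  0.0302 -0.5678  1.7222 -0.5856  1.4999  0.2019]
```

```bash
python3 -m handwheel '[87,0,0,0,0.592,-0.096,0, 87,0,0,0,0.592,-0.096,0, 87,0,0,0,0.592,-0.096,0, 87,0,0,0,0.592,-0.096,0, 87,0,0,0,0.592,-0.096,0]'
python3 -c "
from h import *
print(robot.get_obs()['joint_positions'])"
```

```text
time_s: 11.28
tcp_pos: [0.4727, -0.0293, 0.3873]
tool_rot: [[-0.067, 0.152, 0.986], [-0.35, 0.922, -0.166], [-0.934, -0.356, -0.008]]
wrist_force: [0.0, 0.6, -0.3]
finger_gap: 1.0
[ 0.9764  0.2083 -0.5219  1.8272 -1.0213  1.6321  0.4865]
```

The orientation is reached with 69° tilt, and j5 at -1.02 is within range. I'm moving to a standoff about 120 mm back from the grip along the approach line.

```bash
python3 -m handwheel '[87,-37,60,-40,0,0,0, 87,-37,80,-80,0,0,0, 87,-37,80,-110,0,0,0, 87,-37,80,-137,0,0,0, 87,-37,80,-137,0,0,0]'
python3 - <<'E'
from h import *;import cv2
print(robot.get_obs()["joint_positions"])
for n in("top","scene"):
    im=viewer.capture(n)[:,:,::-1]
    s=im[110:300,150:400] if n=="top" else im[70:270,130:380]
    cv2.imwrite(f"pics/{n}5.png",cv2.resize(s,None,fx=3,fy=3,interpolation=cv2.INTER_CUBIC))
E
```

```text
time_s: 11.7
tcp_pos: [0.4327, 0.0539, 0.2462]
tool_rot: [[-0.072, 0.145, 0.987], [-0.354, 0.921, -0.161], [-0.932, -0.361, -0.015]]
wrist_force: [-1.5, -0.1, -2.2]
finger_gap: 1.001
[ 0.9169  0.2678 -0.5751  2.1187 -1.0569  1.3614  0.7266]
```

View pics/scene5.png

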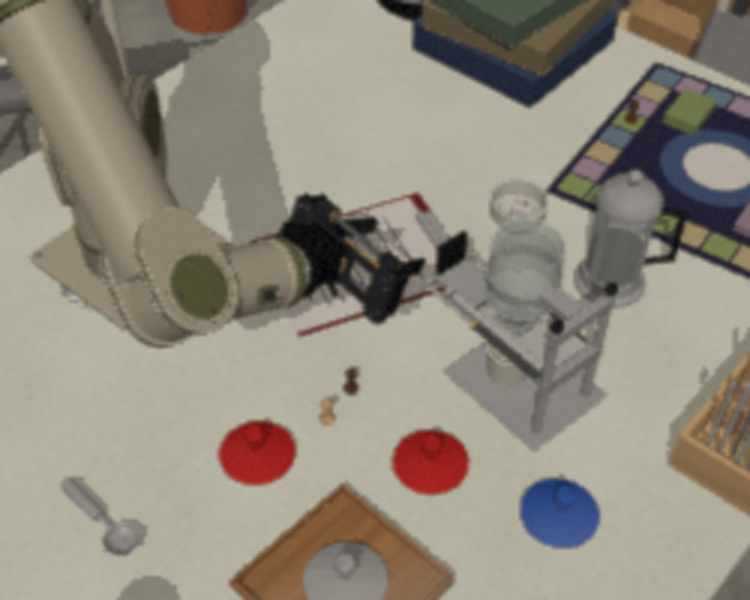

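View pics/top5.png

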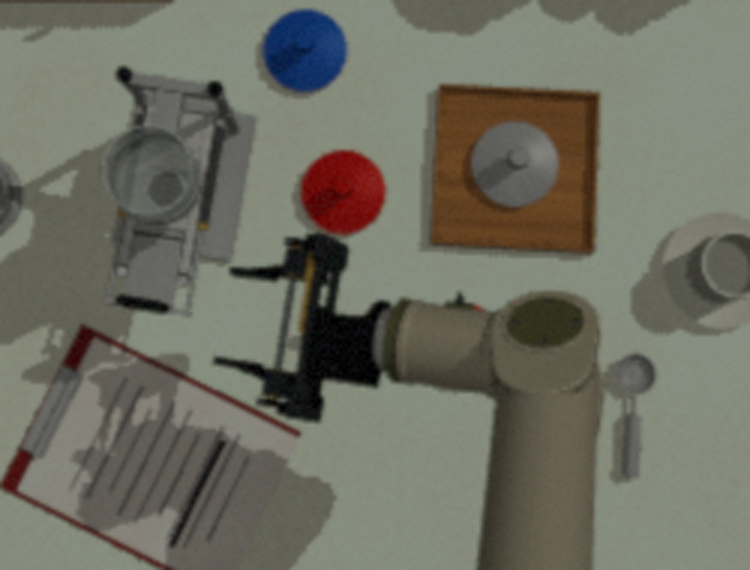

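The top view shows the grip at (197,211) in full-image pixels, lying between the jaws' lines with the fingers at crop (230,270) and (215,360). Lid and bystanders are unchanged. Approaching.

```bash
python3 -m handwheel '[87,4,18,-20,0,0,0, 87,8,36,-40,0,0,0, 87,12,54,-58,0,0,0, 87,12,54,-58,0,0,0, 87,12,54,-58,0,0,0]'
python3 - <<'E'
from h import *;import cv2
print(robot.get_obs()["joint_positions"])
for n in("top","scene"):
    im=viewer.capture(n)[:,:,::-1]
    s=im[130:250,160:300] if n=="top" else im[110:220,220:360]
    cv2.imwrite(f"pics/{n}6.png",cv2.resize(s,None,fx=5,fy=5,interpolation=cv2.INTER_CUBIC))
E
```

```text
time_s: 12.22
tcp_pos: [0.449, 0.1059, 0.1949]
tool_rot: [[-0.064, 0.15, 0.987], [-0.356, 0.92, -0.163], [-0.932, -0.361, -0.006]]
wrist_force: [1.0, -0.1, -0.7]
finger_gap: 1.0
[ 0.8301  0.3763 -0.6198  2.1538 -1.1165  1.1793  0.8032]
```

View pics/scene6.png

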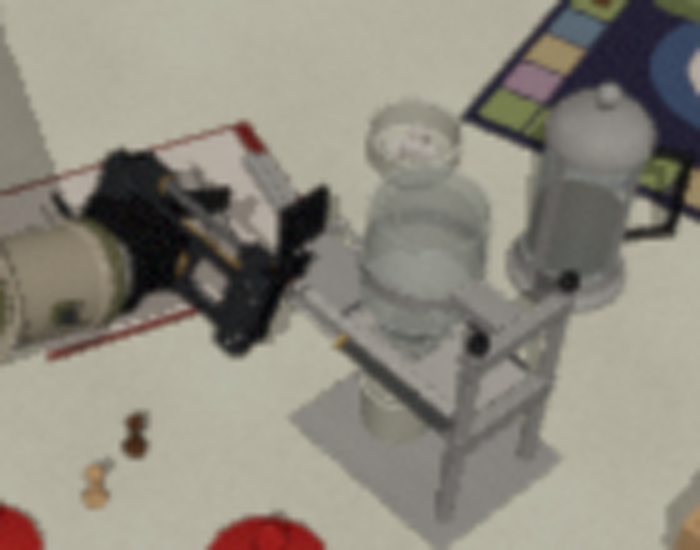

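View pics/top6.png

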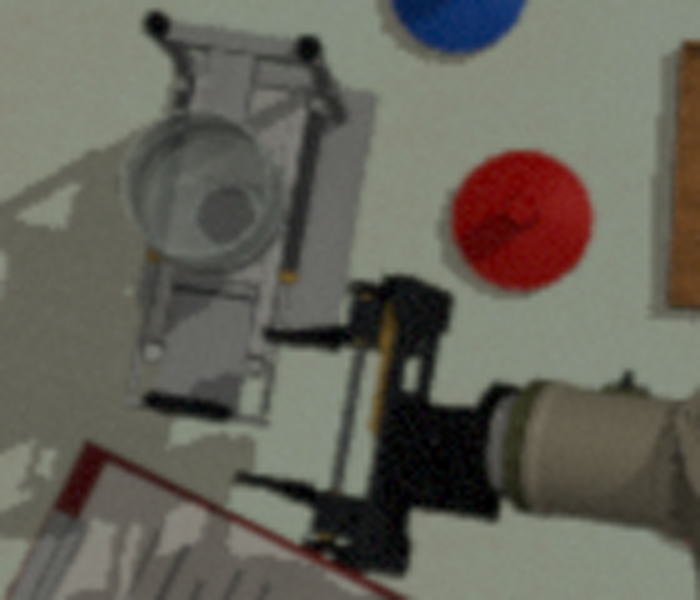

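The jaws are lined up on the grip to within about 5 mm in both views: in top, the fingertips are at crop (268,335) and (240,478) and the grip at (188,405). Going in and closing.

```bash
python3 -m handwheel '[87,2,15,-8,0,0,0, 87,3,30,-15,0,0,0, 87,4,45,-22,0,0,0, 87,5,56,-27,0,0,0, 87,5,56,-27,0,0,0]'
python3 - <<'E'
from h import *;import cv2
print(robot.get_obs()["joint_positions"])
for n in("top","scene"):
    im=viewer.capture(n)[:,:,::-1]
    s=im[130:250,160:300] if n=="top" else im[110:220,220:360]
    cv2.imwrite(f"pics/{n}7.png",cv2.resize(s,None,fx=5,fy=5,interpolation=cv2.INTER_CUBIC))
E
```

```text
time_s: 12.73
tcp_pos: [0.4532, 0.1629, 0.1671]
tool_rot: [[-0.064, 0.149, 0.987], [-0.356, 0.92, -0.162], [-0.932, -0.362, -0.006]]
wrist_force: [0.4, 0.0, -0.0]
finger_gap: 0.998
[ 0.7594  0.4416 -0.6843  2.185  -1.1968  1.0321  0.8529]
```

View pics/scene7.png

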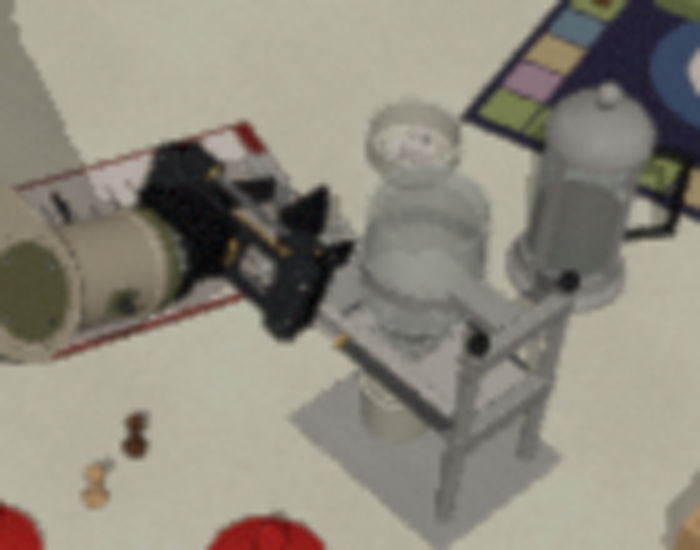

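View pics/top7.png

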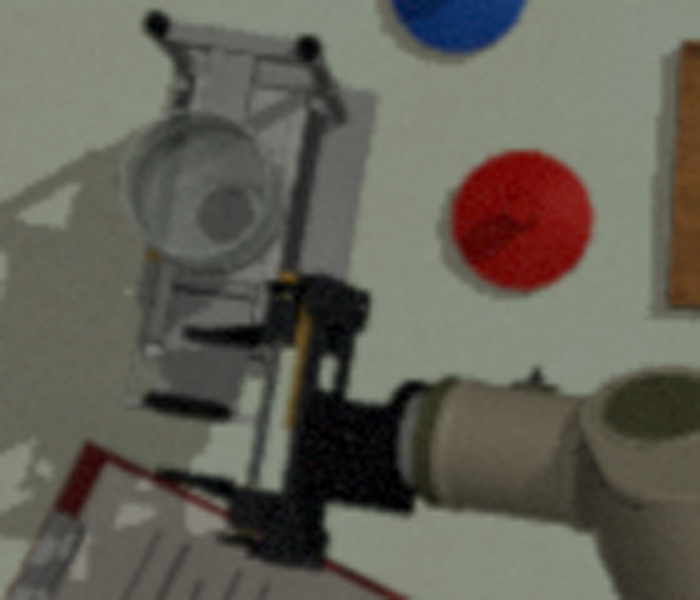

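The fingers straddle the grip, at crop top (190,333) and (165,473) with the grip at (188,405), and both wrist and hopper are clear. Closing.

```bash
python3 -m handwheel '[5,0,0,0,0,0,0, 5,0,0,0,0,0,0, 5,0,0,0,0,0,0, 5,0,0,0,0,0,0, 5,0,0,0,0,0,0]'
python3 -m handwheel '[5,0,0,0,0,0,0, 5,0,0,0,0,0,0, 5,0,0,0,0,0,0, 5,0,0,0,0,0,0, 5,0,0,0,0,0,0]'
python3 -m handwheel '[0,0,0,0,0,0,0, 0,0,0,0,0,0,0, 0,0,0,0,0,0,0, 0,0,0,0,0,0,0, 0,0,0,0,0,0,0]'
```

```text
time_s: 13.25
tcp_pos: [0.453, 0.162, 0.1664]
tool_rot: [[-0.065, 0.15, 0.987], [-0.357, 0.92, -0.163], [-0.932, -0.363, -0.006]]
wrist_force: [0.2, -0.7, 0.5]
finger_gap: 0.702
time_s: 13.67
tcp_pos: [0.4528, 0.1623, 0.1663]
tool_rot: [[-0.065, 0.149, 0.987], [-0.357, 0.92, -0.163], [-0.932, -0.363, -0.007]]
wrist_force: [-0.3, 0.6, -0.4]
finger_gap: 0.323
time_s: 14.08
tcp_pos: [0.452, 0.1625, 0.1662]
tool_rot: [[-0.065, 0.148, 0.987], [-0.357, 0.92, -0.161], [-0.932, -0.362, -0.007]]
wrist_force: [-4.6, -3.4, 2.8]
finger_gap: 0.134
```

Gripped (11.7 mm opening against a 12 mm plate), with the slide pressed lightly onto its home stop. Now pulling 40 mm along the dispenser's -x, which is (-39.5, +6.5) mm.

```bash
python3 -m handwheel '[0,-5,0.8,0,0,0,0, 0,-10,1.6,0,0,0,0, 0,-16,2.6,0,0,0,0, 0,-20,3.3,0,0,0,0, 0,-20,3.3,0,0,0,0]'
python3 -m handwheel '[0,-6,1,0,0,0,0, 0,-12,2,0,0,0,0, 0,-16,2.6,0,0,0,0, 0,-19.5,3.2,0,0,0,0, 0,-19.5,3.2,0,0,0,0]'
python3 -m handwheel '[0,0,0,0,0,0,0,0,0,0,0,0,0,0]'
python3 - <<'E'
from h import *;import cv2
o=robot.get_obs()
print(o["joint_positions"],o["tcp_pos"],(o["tcp_pos"]-[.452,.1625,.1662])@np.array([-.987,.162,0]))
for n in("top","scene"):
    im=viewer.capture(n)[:,:,::-1]
    s=im[130:250,160:300] if n=="top" else im[110:220,220:360]
    cv2.imwrite(f"pics/{n}8.png",cv2.resize(s,None,fx=5,fy=5,interpolation=cv2.INTER_CUBIC))
im=viewer.capture("top")[:,:,::-1]
cv2.imwrite("pics/t8z.png",cv2.resize(im[160:225,175:235],None,fx=9,fy=9,interpolation=cv2.INTER_CUBIC))
E
```

```text
time_s: 14.5
tcp_pos: [0.433, 0.1655, 0.1663]
tool_rot: [[-0.065, 0.151, 0.986], [-0.358, 0.919, -0.164], [-0.932, -0.363, -0.006]]
wrist_force: [6.5, 4.8, -3.8]
finger_gap: 0.138
time_s: 14.92
tcp_pos: [0.414, 0.1685, 0.1664]
tool_rot: [[-0.065, 0.152, 0.986], [-0.358, 0.919, -0.165], [-0.931, -0.364, -0.005]]
wrist_force: [9.3, 7.1, -6.4]
finger_gap: 0.137
time_s: 15.08
tcp_pos: [0.4145, 0.1684, 0.1663]
tool_rot: [[-0.065, 0.152, 0.986], [-0.358, 0.919, -0.165], [-0.931, -0.364, -0.005]]
wrist_force: [8.4, 4.9, -6.2]
finger_gap: 0.133
[ 0.827   0.3865 -0.7402  2.2777 -1.2283  1.0302  0.8954] [0.4145 0.1684 0.1663] 0.03802078004438505
```

View pics/scene8.png

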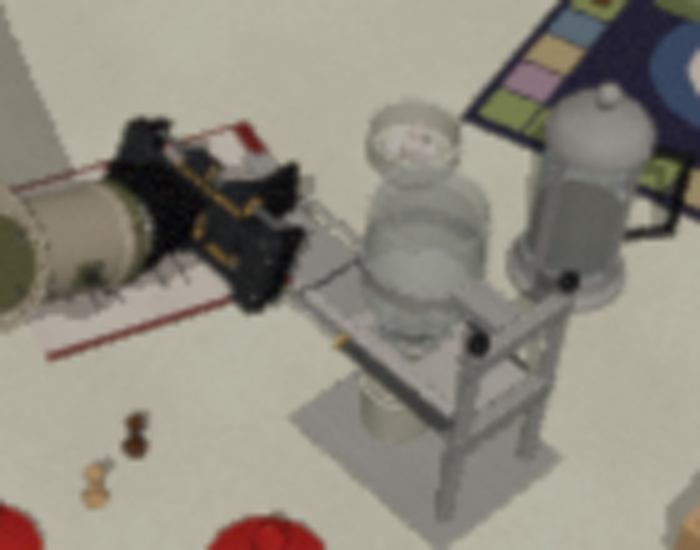

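View pics/t8z.png

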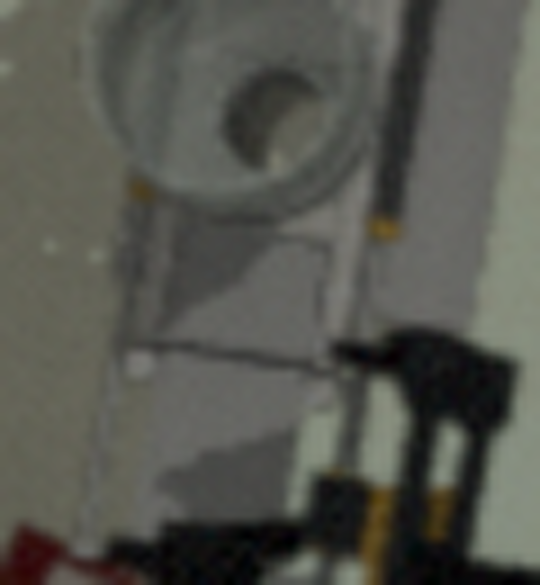

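Run:
```python
from h import *;import cv2
def cz(u,v):return ((u+.5)/9-.5+175,(v+.5)/9-.5+160)
xd=np.array([.9869,-.1616,0]);yd=np.array([.1616,.9869,0]);ax=np.array([.5952,.1959,0])
for z in(.112,.114,.118):
  for p in(cz(175,348),cz(245,360),cz(315,369)): 
    q=plane("top",p,z)-ax;print(z,"now",q@xd*1e3,q@yd*1e3)
  for p in(c1(160,403),c1(200,407),c1(240,411)):
    q=plane("top",p,z)-ax;print(z,"home",q@xd*1e3,q@yd*1e3)
for y in(-.035,0,.035):
    u=proj("top",ax-.093*xd+y*yd+[0,0,.118]);print("index px crop",(u-[175,160]+.5)*9-.5)
    u=proj("scene",ax-.093*xd+y*yd+[0,0,.118]);print("index px scene",(u-[220,110]+.5)*5-.5)
im=viewer.capture("scene")[:,:,::-1]
cv2.imwrite("pics/s9z.png",cv2.resize(im[140:200,265:325],None,fx=9,fy=9,interpolation=cv2.INTER_CUBIC))
```

```text
0.112 now -90.91130144230797 24.997759993054213
0.112 now -91.12639995076825 -2.37576890822306
0.112 now -90.20510615017893 -29.5113272005323
0.112 home -50.383218284920446 24.545215117425375
0.112 home -48.95458059127521 1.3043519725583763
0.112 home -47.527054327387695 -21.91843060015867
0.114 now -91.06271563036196 24.626698346377275
0.114 now -91.27753311430004 -2.7110672530745514
0.114 now -90.35744297686936 -29.81117315030132
0.114 home -50.58758209724803 24.174744717095813
0.114 home -49.16081090759725 0.9642455785040226
0.114 home -47.735149695629886 -22.228196610064177
0.118 now -91.36554400646993 23.884575053023443
0.118 now -91.5797994413636 -3.381663942777424
0.118 now -90.66211663025025 -30.410865049839266
0.118 home -50.99630972190308 23.433803916436652
0.118 home -49.57327154024125 0.2840327903953873
0.118 home -48.151340432114296 -22.84772862987514
index px crop [325.7408 376.974 ]
index px scene [304.1107 290.0122]
index px crop [235.6299 362.2539]
index px scene [334.4925 270.7317]
index px crop [145.6557 347.5561]
index px scene [364.3103 251.809 ]
```

View pics/s9z.png

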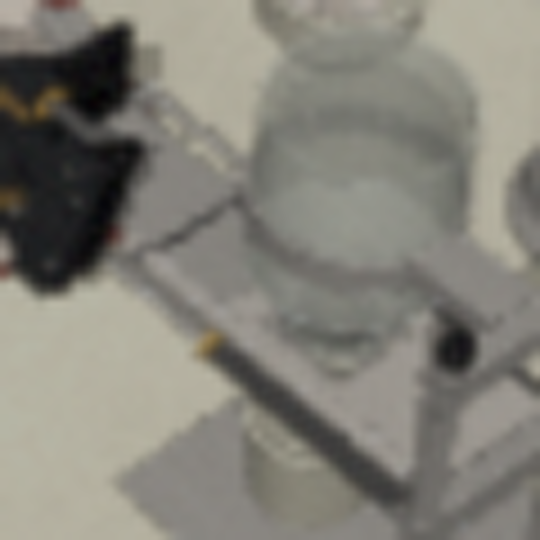

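The dark line now meets the marks across both rails: in the top crop it runs (155,347) to (335,372), collinear with the dark spots at (140,343) and (350,372). The estimates of the opening are 38 mm from TCP travel, 38 from absolute vision and 41.7 from relative vision. I'm adding 1 mm to centre it, then settling and making a last check.

```bash
python3 -m handwheel '[0,-1,0.2,0,0,0,0, 0,-1,0.2,0,0,0,0, 0,-1,0.2,0,0,0,0, 0,-1,0.2,0,0,0,0, 0,-1,0.2,0,0,0,0]'
python3 -m handwheel '[0,0,0,0,0,0,0, 0,0,0,0,0,0,0, 0,0,0,0,0,0,0, 0,0,0,0,0,0,0, 0,0,0,0,0,0,0]'
python3 - <<'E'
from h import *;import cv2
o=robot.get_obs()
print(o["joint_velocities"],(o["tcp_pos"]-[.452,.1625,.1662])@np.array([-.987,.162,0]))
im=viewer.capture("top")[:,:,::-1]
cv2.imwrite("pics/t9z.png",cv2.resize(im[185:220,180:225],None,fx=16,fy=16,interpolation=cv2.INTER_CUBIC))
cv2.imwrite("pics/t9.png",im)
E
```

```text
time_s: 15.7
tcp_pos: [0.4135, 0.1686, 0.1663]
tool_rot: [[-0.065, 0.152, 0.986], [-0.358, 0.919, -0.165], [-0.931, -0.364, -0.005]]
wrist_force: [9.4, 4.1, -4.4]
finger_gap: 0.132
time_s: 16.12
tcp_pos: [0.4135, 0.1686, 0.1663]
tool_rot: [[-0.065, 0.152, 0.986], [-0.358, 0.919, -0.165], [-0.931, -0.364, -0.005]]
wrist_force: [8.2, 3.9, -4.4]
finger_gap: 0.135
[ 0.0006 -0.0007  0.0016 -0.0026 -0.0008  0.0012 -0.0001] 0.038965063755888804
```

View pics/t9z.png

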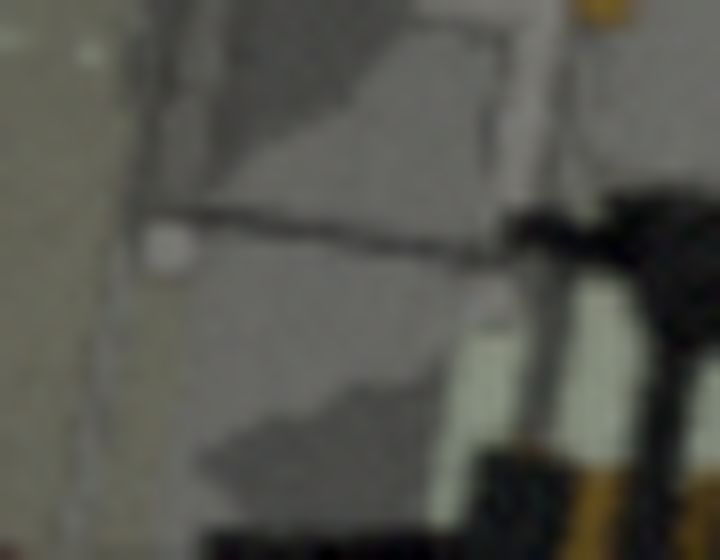

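View pics/t9.png

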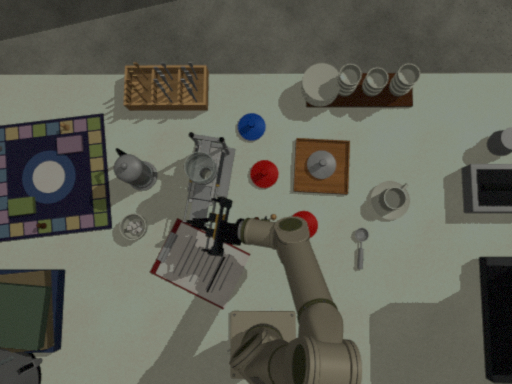

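The line meets the left rail's mark at crop (170,212) and runs straight on towards the right one. The lid is centred on the tray, the bystanders haven't moved and the arm is still, so I'm handing in.

```bash
python3 -c "
from station import robot
print(robot.job_done())"
```

```text
the job is handed in; nothing more can be done
None
```

The lid is off the hopper and on the tray, and the slide is held out at its mark by the grip. I handed the job in at about 16 s, and the hand-in gave no verdict.

- **Lid:** I lifted it by the knob and set it down until the force showed contact with the tray floor. The last pictures show it flat, knob up, near the tray's centre, with the hand clear of it.
- **Slide:** I gripped it from the right with the tool tilted about 69°, so the gripper's body stayed clear of the hopper. The dark line meets the left rail's mark. At the last look a finger partly hid the right mark, but the line ran straight towards it, and before the final 1 mm of pull it lined up with both.
- **How far out it is:** My estimates disagree by about 4 mm but all lie inside 34 to 46 mm. After the last 1 mm of pull, arm travel gives 39.0 mm. The camera measurements were taken before that pull. With 1 mm added they give about 39 mm by absolute position and 43 mm by how far the line moved.
- **Hold:** The fingers are closed on the 12 mm grip plate and the pull force reads about 8 N, close to what the spring should give at the mark. The arm was still when I handed in.
- **Other things:** The bystanders I could see in the last top picture stood where they began. The arm hid the dark pawn there and the hopper hid the cup under the spout. Both were in place in the pictures just before.

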